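# Float the loading head and torque it onto the earphone

## Task

Load the earphone on the small hydraulic stand. First push the stand's upright lever away from its front, on past the stiffer last detent, so that it stays in the float notch at the far end; only then push the loading head fully down, and turn the round knurled cap on top of it clockwise until it is fully tight and its slip clutch has clicked at least once. Leave the lever in float and the head down, and do not disturb the bottle and the small tuning fork behind it.

Things in the scene. Friction and masses are not known exactly. Their poses are not given: they have to be found in the camera images.
- stand: hydraulic loading stand, fixed to the table: grey base plate 130 (x) x 210 (y) x 12 mm. Origin: centre of the plate's underside; z up; -x is its front; yaw within 0.45 rad of the robot's x. On its +y half (row y = +60 mm) a white valve block 100 x 56 mm, 78 mm high, with a black-knobbed lever on top. On its -y half (row y = -60) a ram at x = +42 carrying the loading head over an earphone.
- lever (a joint): lever angle, rad; axis along stand y, at stand x = 0, y = 60, z = 70 mm; knob centre 85 mm from it. At angle q it leans q - 0.42 rad away from the front (towards +x). Notches: 0.04 hold, 0.38 slow, 0.90 float; stop 0.92. Starts at 0 to 0.4 and settles in hold or slow. Hold to slow takes about 7 N at the knob, the stiffer detent about 12 N, hardest near 0.52; past 0.64 it is drawn into float, stays
- lever_knob (a point): centre of the lever's round black plastic knob, 31 mm across and 38 mm tall; 134 to 155 mm above the table
- head (a joint): how far the loading head (aluminium arm, 34 mm wide, 18 mm thick, stand x = -38 to +54 mm, y = -60) has been pushed down, m: 0 up (at the start), arm top 143 mm above the table; 0.025 fully down at its stop, arm top 118 mm. It slides stiffly: about 3 to 6 N downward moves it, and it stays where it is left. It must not be pushed down before the lever is in float
- spindle (a joint): angle of the screw spindle under the cap, rad, growing clockwise seen from above; starts between 0 and 0.35; stops at 0.8, when the pad under the arm is tight on the earphone (with the head down). It turns with the cap at about 0.08 N m.
- cap (a joint): slip of the cap over the spindle, rad: 0 at the start, grows clockwise only once the spindle has stopped; one click every 0.39 rad, about 0.25 N m, no end stop
- cap_grip (a point): on the axis of the dark knurled steel cap (34 mm across, 30 mm tall) above the front of the head's arm, at stand x = -18, y = -60 mm; 12 mm under the cap's flat top, 22 mm above the arm's top; goes down with the head, from 165 to 140 mm above the table. Its axes turn with the cap
- gel_bottle: bystander, loose pump bottle 217 mm tall behind the stand; origin at its underside
- small_fork: bystander, loose steel tuning fork 126 mm long, lying crosswise behind the stand; origin at its middle, underside

How it is judged:
On the way, in this order (a step that is already met when the one before it is completed fails the run):
1. the lever stays in the float notch (value of joint lever above 0.8 rad), for 0.3 s.
2. the loading head is fully down (value of joint head above 0.0225 m), for 0.1 s.
3. the cap is tight and its clutch has clicked (value of joint spindle above 0.75 rad and value of joint cap above 0.3 rad), for 0.2 s.
At the end, for the whole second after the job is handed in: The lever rests in the float notch (above 0.80 rad), the head is fully down (more than 22.5 of 25 mm), the spindle is tight (above 0.75 of 0.80 rad) and the cap has slipped at least one click (above 0.3 rad) (all of step 3 and value of joint lever above 0.8 rad and value of joint head above 0.0225 m); the robot touches nothing.
It fails at once if the head is pushed down (over 5 mm) while the lever is not in float (value of joint head above 0.005 m and value of joint lever below 0.75 rad).
It fails at once if the bottle or the small tuning fork is shifted by more than 30 mm, or the bottle is knocked over (angle between gel_bottle's own z axis and vertical above 0.5 rad or distance of any of gel_bottle, small_fork from where it was at the start of the episode above 0.03 m).
It also fails if it takes over 53 s, if anything falls off the work surface, if the arm or the gripper's body presses on something with over 40 N, if the wrist force passes 120 N, or if a joint passes its speed limit or range.

## Robot

A 6-joint arm with a two-finger parallel gripper is mounted at the origin on a cart in front of the work surface, level with it; the furniture and walls round the work are solid. World frame = base frame: x ahead of the robot, y to its left, z up, the work surface at z = 0. Lengths are in m, angles in rad, forces in N, time in s.
With the tool pointing down it reaches from about 0.35 to 0.975 m from the base axis. Payload 4.9 kg.
Tool frame: the origin (TCP) lies at the very end of the fingers, on their centre line; the grasp point (between the pads) lies 19 mm behind it; z points along the fingers, y is the line along which they close (so a half turn about z gives the same grasp; the last joint's range is limited). The gripper opens to 85 mm and grips with 20 to 120 N. Pads are 22 mm wide; open, the fingers measure 114 mm over their backs; the gripper's body (76 mm by 85 mm) begins 54 mm behind the grasp point. The pads swing forward as they close: fully open they stand 13 mm farther back than shut.
Start: joints at [1.224, 0.053, 1.613, -0, 1.476, -0.119], TCP at [0.141, 0.609, 0.231] pointing down, gripper open.
Joint ranges: [-3.01, 3.01], [-1.01, 2.22], [0.06, 2.58], [-1.02, 4.17], [0.09, 2.62], [-3.14, 3.14]. Speed limits (rad/s): [2.57, 2.57, 3.14, 3.14, 3.14, 3.14].

## Interface

Orientations are given as a rotation vector (axis times angle).
In Python, from station import ctrl gives the robot as it stands. The module is installed in compiled form; this text tells all that it offers.
- The arm moves only by the tool jog_arm, never from a script. Its argument "steps" is a list of rows, each an object with "delta_rot": the turn, a rotation vector about the tool's x, y, z in degrees, a list of three; "linear": the shift along the tool's x, y, z in m, a list of three; "grip": the finger opening in m, from 0 to 0.0854. In form: [{"delta_rot": [rx, ry, rz], "linear": [x, y, z], "grip": grip}, ...]. A call has 1 to 10 rows; each row shifts and turns the commanded pose from where the row before left it, along the tool's axes as they then stand; what a row does not reach is not made up. A row lasts 1/10 s, in which the tool goes at most 50 mm and 8.59 degrees, less where a joint would pass 70% of its speed; a pose out of reach is approached as far as the arm can. A call with a gripper value outside its range is refused whole. The fingers move at their own pace and stop on an object; "newtons" is the grip in N (left out, the last holds). Time passes only in rows, so rows that do not move let the fingers close. It gives the time, the measured TCP pose, the force, the opening and the grip force at its end, in the units of the state.
- ctrl.get_obs(): the state, without advancing time (a new reading comes with each control period).
- ctrl.get_image(name): name is "scene" or "side" or "wrist"; returns (picture, depth): 420x560x3 uint8, red, green, blue; 420x560 float32, m along the optical axis (not along the pixel's ray), 0 where there is no reading.
- ctrl.camera_info(name): a dict with "camera_matrix" (3x3 intrinsics, pixels), "distortion" ([k1, k2, p1, p2, k3] as OpenCV has them; the pictures are not rectified), "R" (3x3) and "t" (3): a world point X has camera coordinates R X + t; the wrist camera has in their place "T_tool_cam" (4x4, takes a point from camera to tool coordinates, whose origin is the TCP and whose axes are the flange's). Camera axes: x right, y down, z forward; pixel columns grow to the right and rows downward; lengths in m; the calibration is good to about 2 mm. A picture is of the moment at which its call begins: read the wrist's pose just before it. camera_info takes no time and is no camera call.
- ctrl.finish_job(): hands the job in; it is judged then, once.
The state is a dict: "t": time; "q": joint angles; "dq": joint speeds; "effort": joint torques, N m; "tool_pos": TCP position; "tool_rot": TCP orientation; "contact_force": force on the tool from outside, world axes, zero at the start; "wrist_torque": the same for the moment, N m; "opening": finger opening in m; "grip_force": force on a finger pad.
Only numpy, scipy, OpenCV 4.12 (cv2) and the standard library are available. Lean on these libraries where they do the work, as an engineer would, in place of code of your own. Each camera call takes 0.05 s, during which the arm holds its last target. There are 200 camera calls.

## Working session

There is one attempt and no reset: what is moved stays moved. The work goes in short steps, Python scripts to look and compute and a tool call to move; the robot and the scene stay as the last step left them, time stands still between calls to the robot, and variables do not carry over. Pictures are saved under pics/ and viewed, at most 10 in all, crops included, and the job is handed in when it is done.

Besides the shell and the picture viewer there is one more tool, called after "Emit:" as name(argument=value, ...) on one line, values as JSON. jog_arm: Moves the arm, as the interface text tells. Its arguments: {"type":"object","properties":{"steps":{"type":"array"},"newtons":{"type":"number"}},"required":["steps"]}

```bash
mkdir -p pics
cat > h.py <<'E'
import numpy as np,cv2
from scipy.spatial.transform import Rotation as R
from station import ctrl
def ray(name,u,v,d):
    c=ctrl.camera_info(name);K=np.array(c["camera_matrix"])
    p=cv2.undistortPoints(np.array([[[u,v]]],float),K,np.array(c["distortion"]))[0,0]
    X=np.array([p[0],p[1],1])*d
    if "R" in c: return np.array(c["R"]).T@(X-np.array(c["t"]))
    T=np.array(c["T_tool_cam"]);o=ctrl.get_obs();X=T[:3,:3]@X+T[:3,3]
    return R.from_rotvec(o["tool_rot"]).apply(X)+o["tool_pos"]
E
python3 - <<'E'
from h import *
o=ctrl.get_obs();print(o)
for n in("scene","side"):
    p,d=ctrl.get_image(n);cv2.imwrite(f"pics/{n}0.png",p[:,:,::-1]);np.save(n+"0.npy",d)
E
```

```text
{'t': 0.0, 'q': array([ 1.22401111e+00,  5.33979082e-02,  1.61429947e+00, -2.71158002e-05,
        1.47600626e+00, -1.19005945e-01]), 'dq': array([-0.0018098 ,  0.00094932,  0.00288083, -0.00030786, -0.00013536,
        0.002469  ]), 'effort': array([-1.25504866e-03, -3.93685198e+01, -3.70174706e+01, -2.47762700e-04,
        7.05985483e-03, -1.35787369e-05]), 'tool_pos': array([0.14092973, 0.60825879, 0.23003431]), 'tool_rot': array([-0.35696524, -3.12078095,  0.00323572]), 'contact_force': array([-0.52974007, -0.24698634, -0.10565054]), 'wrist_torque': array([ 0.03809144, -0.02892704,  0.00088449]), 'grip_force': 0.0, 'opening': 0.08566696916933439}
```

View pics/scene0.png

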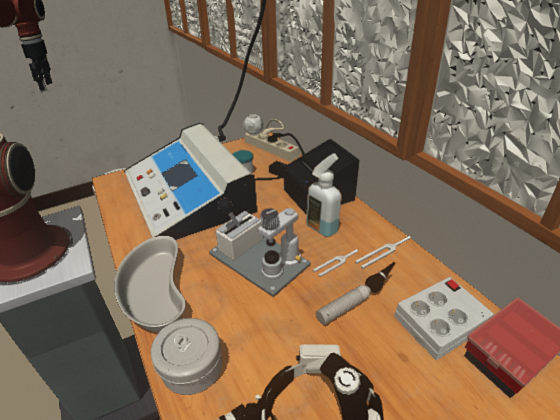

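View pics/side0.png

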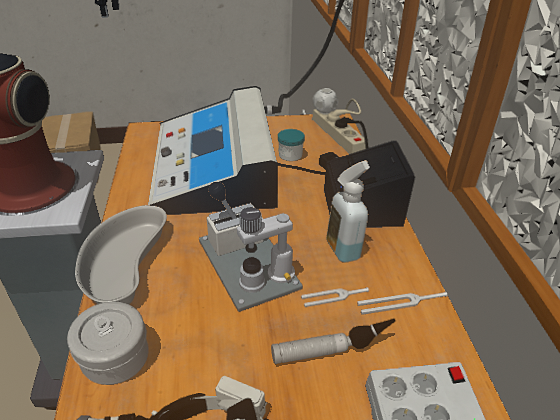

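Both views show the stand mid-picture: the cap is at about (268,215) in scene and (251,220) in side, and the lever is on the white block. I'll enlarge both.

```bash
python3 - <<'E'
import cv2,numpy as np
a=cv2.imread("pics/scene0.png")[195:300,200:320];b=cv2.imread("pics/side0.png")[170:315,190:310]
f=lambda x:cv2.resize(x,None,fx=4,fy=4,interpolation=cv2.INTER_CUBIC)[:580]
A,B=f(a),f(b);A=cv2.copyMakeBorder(A,0,580-A.shape[0],0,0,0);
cv2.imwrite("pics/crop0.png",cv2.resize(np.hstack([A,B]),(800,483)))
E
python3 - <<'E'
from h import *
for n,pts in(("scene",[(268,213),(224,222),(285,212),(211,255),(275,291),(309,263)]),("side",[(251,213),(250,224),(225,188),(282,220),(240,305),(300,283),(200,238)])):
    d=np.load(n+"0.npy")
    for u,v in pts: print(n,u,v,ray(n,u,v,d[v,u]).round(4))
E
```

```text
scene 268 213 [ 0.512  -0.3874  0.1745]
scene 224 222 [ 0.4927 -0.1597  0.0085]
scene 285 212 [ 0.5614 -0.3673  0.1455]
scene 211 255 [ 0.4191 -0.2529 -0.0006]
scene 275 291 [ 0.4928 -0.4399  0.0104]
scene 309 263 [ 0.6015 -0.4031  0.0079]
side 251 213 [ 0.5156 -0.3892  0.1763]
side 250 224 [ 0.5126 -0.4033  0.1651]
side 225 188 [ 0.4768 -0.1601  0.0683]
side 282 220 [ 0.5688 -0.3747  0.1457]
side 240 305 [ 0.4893 -0.4391  0.0126]
side 300 283 [ 0.6026 -0.3974  0.0117]
side 200 238 [ 0.4194 -0.25    0.0103]
```

View pics/crop0.png

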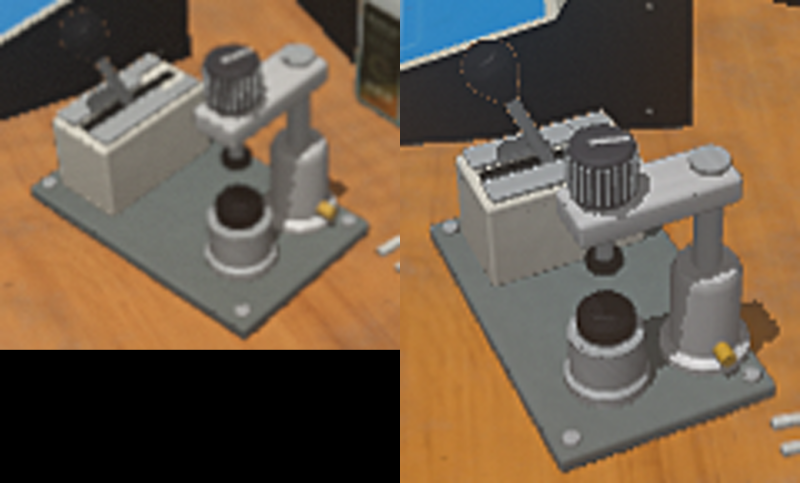

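```bash
cat > fit.py <<'E'
from h import *
def cloud(n,d,u0,u1,v0,v1):
    c=ctrl.camera_info(n);K=np.array(c["camera_matrix"]);vv,uu=np.mgrid[v0:v1,u0:u1]
    p=cv2.undistortPoints(np.stack([uu.ravel(),vv.ravel()],1).astype(float)[:,None],K,np.array(c["distortion"]))[:,0]
    z=d[v0:v1,u0:u1].ravel();X=np.c_[p,np.ones(len(p))]*z[:,None];return ((X-np.array(c["t"]))@np.array(c["R"]))[z>0]
if __name__=="__main__":
  for n,b in(("scene",(200,320,198,300)),("side",(190,310,172,315))):
    P=cloud(n,np.load(n+"0.npy"),*b)
    pl=P[(P[:,2]>.006)&(P[:,2]<.016)&(P[:,1]<-.2)]
    print(n,"plate",cv2.minAreaRect((pl[:,:2]*1000).astype(np.float32)),len(pl))
    for nm,lo,hi in(("cap",.168,.185),("arm",.137,.148),("block",.072,.084),("knob",.12,.16)):
        q=P[(P[:,2]>lo)&(P[:,2]<hi)]
        if nm=="knob": q=q[(q[:,1]>-.34)]
        print(nm,len(q),q.mean(0).round(4),q.min(0).round(4),q.max(0).round(4),cv2.minAreaRect((q[:,:2]*1000).astype(np.float32)))
  # knob by rays from both cameras
  L=[]
  for n,u,v in(("scene",225.2,204.6),("side",217.3,191)):
    a=ray(n,u,v,0);e=ray(n,u,v,1)-a;L.append((a,e/np.linalg.norm(e)))
  M=[np.eye(3)-np.outer(e,e) for a,e in L];X=np.linalg.solve(sum(M),sum(m@a for m,(a,e) in zip(M,L)))
  print("knob",X,[np.linalg.norm(m@(X-a)) for m,(a,e) in zip(M,L)])
E
python3 fit.py
```

```text
scene plate ((575.0823364257812, -324.933349609375), (289.1498107910156, 208.43814086914062), 8.57516098022461) 2024
cap 186 [ 0.513  -0.3911  0.1744] [ 0.4975 -0.4057  0.168 ] [ 0.5326 -0.3717  0.1779] ((514.0059204101562, -388.6587219238281), (31.101057052612305, 34.547691345214844), 53.78437042236328)
arm 398 [ 0.534  -0.3742  0.142 ] [ 0.4468 -0.4092  0.1371] [ 0.5873 -0.2768  0.1479] ((517.96435546875, -327.6447448730469), (92.97552490234375, 149.2807159423828), 23.077733993530273)
block 881 [ 0.5052 -0.2645  0.0761] [ 0.4358 -0.386   0.072 ] [ 0.6905 -0.1183  0.084 ] ((534.6306762695312, -264.0503234863281), (161.00189208984375, 305.0070495605469), 54.723777770996094)
knob 148 [ 0.4601 -0.2866  0.1488] [ 0.4457 -0.2949  0.1204] [ 0.4764 -0.2663  0.16  ] ((460.92352294921875, -282.6469421386719), (21.999576568603516, 30.48276138305664), 64.69596862792969)
side plate ((517.6129150390625, -344.3240966796875), (130.83767700195312, 251.3250732421875), 19.29739761352539) 2735
cap 285 [ 0.5139 -0.3926  0.175 ] [ 0.4973 -0.4059  0.1683] [ 0.5321 -0.3707  0.1789] ((514.1621704101562, -389.9395751953125), (33.26729965209961, 34.14544677734375), 35.72321701049805)
arm 652 [ 0.537  -0.3761  0.1423] [ 0.447  -0.4099  0.137 ] [ 0.5859 -0.2801  0.148 ] ((517.5671997070312, -332.96661376953125), (91.5448989868164, 143.45538330078125), 23.459117889404297)
block 1238 [ 0.4963 -0.2412  0.0767] [ 0.4239 -0.3881  0.072 ] [ 0.5884 -0.0985  0.084 ] ((505.973876953125, -243.3147735595703), (289.3565979003906, 164.59921264648438), 89.88385772705078)
knob 229 [ 0.4625 -0.2874  0.148 ] [ 0.4454 -0.2954  0.1203] [ 0.4764 -0.2724  0.1599] ((460.79864501953125, -284.01641845703125), (22.757099151611328, 31.02435302734375), 88.37100219726562)
knob [ 0.4622151  -0.28148758  0.14829454] [np.float64(0.00067035332622055), np.float64(0.0006703533262205491)]
```

Fit so far: stand yaw is about 0.34, the cap is at (0.5145, -0.389), and the knob is at (0.461, -0.281, 0.149), which puts the lever in hold. These agree with the stated geometry. I'll turn the tool so that tool x = -stand x and tool y = +stand y, then travel high.

Emit:
jog_arm(steps=[{"delta_rot": [0, 0, -8.1], "linear": [0, 0, -0.035], "grip": 0.012}, {"delta_rot": [0, 0, -8.1], "linear": [0, 0, -0.035], "grip": 0.012}, {"delta_rot": [0, 0, -8.1], "linear": [0, 0, -0.035], "grip": 0.012}, {"delta_rot": [0, 0, -8.1], "linear": [0, 0, -0.035], "grip": 0.012}, {"delta_rot": [0, 0, 0], "linear": [-0.02, -0.045, 0], "grip": 0.012}, {"delta_rot": [0, 0, 0], "linear": [-0.02, -0.045, 0], "grip": 0.012}, {"delta_rot": [0, 0, 0], "linear": [-0.02, -0.045, 0], "grip": 0.012}, {"delta_rot": [0, 0, 0], "linear": [-0.02, -0.045, 0], "grip": 0.012}, {"delta_rot": [0, 0, 0], "linear": [-0.02, -0.045, 0], "grip": 0.012}, {"delta_rot": [0, 0, 0], "linear": [-0.02, -0.045, 0], "grip": 0.012}], newtons=40)

```text
t: 1.1
tool_pos: [0.3446, 0.3921, 0.3708]
tool_rot: [0.528, -3.096, 0.0]
contact_force: [0.6, -0.5, 0.8]
opening: 0.0121
grip_force: 0.0
```

Emit:
jog_arm(steps=[{"delta_rot": [0, 0, 0], "linear": [-0.02, -0.045, 0], "grip": 0.012}, {"delta_rot": [0, 0, 0], "linear": [-0.02, -0.045, 0], "grip": 0.012}, {"delta_rot": [0, 0, 0], "linear": [-0.02, -0.045, 0], "grip": 0.012}, {"delta_rot": [0, 0, 0], "linear": [-0.02, -0.045, 0], "grip": 0.012}, {"delta_rot": [0, 0, 0], "linear": [0.022, -0.044, 0], "grip": 0.012}, {"delta_rot": [0, 0, 0], "linear": [0.022, -0.044, 0], "grip": 0.012}, {"delta_rot": [0, 0, 0], "linear": [0.022, -0.044, 0], "grip": 0.012}, {"delta_rot": [0, 0, 0], "linear": [0.022, -0.044, 0], "grip": 0.012}, {"delta_rot": [0, 0, 0], "linear": [0.022, -0.044, 0], "grip": 0.012}, {"delta_rot": [0, 0, 0], "linear": [0.022, -0.044, 0], "grip": 0.012}])

```text
t: 2.1
tool_pos: [0.441, -0.044, 0.3709]
tool_rot: [0.528, -3.097, -0.0]
contact_force: [0.9, -0.1, -0.9]
opening: 0.0122
grip_force: 0.0
```

```bash
cat > go.py <<'E'
import sys
from h import *
Y=.34;e=np.array([np.cos(Y),np.sin(Y),0]);n=np.array([-e[1],e[0],0])
CAP=np.array([.5145,-.389,0]);S=CAP+.018*e+.06*n
def st(p):
    v=np.array(p)-S;return np.array([v@e,v@n,p[2]])
if __name__=="__main__":
    o=ctrl.get_obs();M=R.from_rotvec(o["tool_rot"]).as_matrix()
    print("t",o["t"],"stand",st(o["tool_pos"]).round(4),"F",o["contact_force"].round(2),"tau",o["wrist_torque"].round(3),"open",o["opening"],o["grip_force"],"q",o["q"].round(3))
    print("toolx yaw",np.arctan2(M[1,0],M[0,0]),"z",M[:,2].round(4))
    D=np.array([[-e[0],n[0],0],[-e[1],n[1],0],[0,0,-1]]);print("fix deg",np.degrees(R.from_matrix(M.T@D).as_rotvec()).round(2))
E
python3 go.py
```

```text
t 2.1 stand [0.0278 0.2898 0.3709] F [ 0.94 -0.06 -0.93] tau [-0.051 -0.04  -0.023] open 0.0121765060560524 0.0 q [-0.268 -0.435  1.809  0.     1.768 -2.176]
toolx yaw -2.8035946498789284 z [-0.  0. -1.]
fix deg [ 0.   -0.   -0.11]
```

Emit:
jog_arm(steps=[{"delta_rot": [0, 0, 0], "linear": [0.0226, -0.044, 0], "grip": 0.012}, {"delta_rot": [0, 0, 0], "linear": [0.0226, -0.044, 0], "grip": 0.012}, {"delta_rot": [0, 0, 0], "linear": [0.0226, -0.044, 0], "grip": 0.012}, {"delta_rot": [0, 0, 0], "linear": [0.0226, -0.044, 0], "grip": 0.012}, {"delta_rot": [0, 0, 0], "linear": [0.0226, -0.044, 0], "grip": 0.012}, {"delta_rot": [0, 0, 0], "linear": [0, -0.01, 0.04], "grip": 0.012}, {"delta_rot": [0, 0, 0], "linear": [0, 0, 0.04], "grip": 0.012}, {"delta_rot": [0, 0, 0], "linear": [0, 0, 0.04], "grip": 0.012}, {"delta_rot": [0, 0, 0], "linear": [0, 0, 0], "grip": 0.012}])

```text
t: 3.0
tool_pos: [0.4084, -0.2942, 0.2435]
tool_rot: [0.526, -3.089, -0.018]
contact_force: [0.3, 0.6, -1.1]
opening: 0.0123
grip_force: 0.0
```

```bash
python3 go.py
python3 - <<'E'
from h import *
p,d=ctrl.get_image("wrist");cv2.imwrite("pics/w1.png",p[:,:,::-1]);np.save("w1.npy",d)
E
```

```text
t 3.0 stand [-0.0864  0.0648  0.2435] F [ 0.32  0.6  -1.07] tau [ 0.065  0.003 -0.01 ] open 0.012313569285428046 0.0 q [-0.772 -0.242  1.867 -0.     1.53  -2.68 ]
toolx yaw -2.804397276500625 z [-0.01    0.0097 -0.9999]
fix deg [ 0.71 -0.35 -0.16]
```

View pics/w1.png

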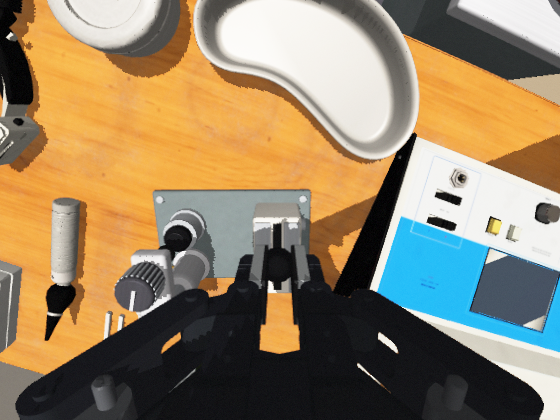

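Run:
```python
from go import *
d=np.load("w1.npy");c=ctrl.camera_info("wrist");print(np.array(c["T_tool_cam"]).round(3))
for nm,u,v in(("knob",278,265),("knobfront",278,250),("cap top",133,293),("plate front",232,196),("screwR",303,199),("screwL",160,199),("tipL",265,250),("tipR",294,250),("cap l",117,297),("cap r",152,285)):
    p=ray("wrist",u,v,float(d[v,u]));print(nm,d[v,u],p.round(4),st(p).round(4))
T=np.linalg.inv(np.array(c["T_tool_cam"]))
def pr(X):
    x=T[:3,:3]@X+T[:3,3];return cv2.projectPoints(x[None],np.zeros(3),np.zeros(3),np.array(c["camera_matrix"]),np.array(c["distortion"]))[0].ravel()
print("tcp px",pr(np.zeros(3)),pr(np.array([0,.02,-.019])))
o=ctrl.get_obs();Rt=R.from_rotvec(o["tool_rot"])
for x,y,z in((-.0315,.06,.149),(-.018,-.06,.177),(-.065,-.105,.012),(-.065,.105,.012)):
    W=S+x*e+y*n;W[2]=z;print((x,y,z),pr(Rt.inv().apply(W-o["tool_pos"])))
```

```text
[[-0.    -0.954 -0.3    0.077]
 [ 1.    -0.001  0.002  0.001]
 [-0.002 -0.3    0.954 -0.142]
 [ 0.     0.     0.     1.   ]]
knob 0.2507505 [ 0.4545 -0.2787  0.1664] [-0.0378  0.064   0.1664]
knobfront 0.25834537 [ 0.4462 -0.2816  0.1557] [-0.0466  0.0641  0.1557]
cap top 0.23904508 [ 0.5096 -0.3854  0.1828] [-0.0214 -0.055   0.1828]
plate front 0.3877758 [ 0.4566 -0.341   0.0166] [-0.0566  0.0045  0.0166]
screwR 0.38687155 [ 0.4292 -0.2521  0.0194] [-0.0528  0.0975  0.0194]
screwL 0.38568443 [ 0.4909 -0.4292  0.0189] [-0.0537 -0.09    0.0189]
tipL 0.14688668 [ 0.4015 -0.3046  0.2569] [-0.0963  0.0573  0.2569]
tipR 0.1461631 [ 0.3965 -0.2911  0.2577] [-0.0966  0.0716  0.2577]
cap l 0.24157958 [ 0.5192 -0.3979  0.1815] [-0.0166 -0.0699  0.1815]
cap r 0.2441289 [ 0.5017 -0.3736  0.1765] [-0.025  -0.0412  0.1765]
tcp px [276.83865647 260.90666133] [318.55380835 280.04141006]
(-0.0315, 0.06, 0.149) [273.56134316 261.7383191 ]
(-0.018, -0.06, 0.177) [130.92110082 292.43561434]
(-0.065, -0.105, 0.012) [149.72917662 189.40395659]
(-0.065, 0.105, 0.012) [308.39313016 188.51439027]
```

The knob at (278,265) sits midway between the fingertips in y, and the cap at (133,293) matches its prediction within a few mm. I'll descend and let the arm settle.

Emit:
jog_arm(steps=[{"delta_rot": [0, 0, 0], "linear": [0, -0.002, 0.036], "grip": 0.012}, {"delta_rot": [0, 0, 0], "linear": [0, 0, 0.036], "grip": 0.012}, {"delta_rot": [0, 0, 0], "linear": [0, 0, 0.03], "grip": 0.012}, {"delta_rot": [0, 0, 0], "linear": [0, 0, 0], "grip": 0.012}, {"delta_rot": [0, 0, 0], "linear": [0, 0, 0], "grip": 0.012}])

```text
t: 3.55
tool_pos: [0.4132, -0.2995, 0.152]
tool_rot: [-0.528, 3.095, -0.004]
contact_force: [0.1, -0.5, 0.5]
opening: 0.0117
grip_force: 0.0
```

```bash
python3 go.py
```

```text
t 3.55 stand [-0.0836  0.0581  0.152 ] F [ 0.05 -0.52  0.47] tau [-0.008  0.022 -0.037] open 0.011740369380312754 0.0 q [-0.773 -0.165  1.957  0.     1.347 -2.682]
toolx yaw -2.803560495216189 z [ 0.0022 -0.0021 -1.    ]
fix deg [-0.16  0.08 -0.11]
```

Emit:
jog_arm(steps=[{"delta_rot": [0, 0, 0], "linear": [0, 0.003, 0.015], "grip": 0.012}, {"delta_rot": [0, 0, 0], "linear": [-0.01, 0, 0], "grip": 0.012}, {"delta_rot": [0, 0, 0], "linear": [-0.01, 0, 0], "grip": 0.012}, {"delta_rot": [0, 0, 0], "linear": [-0.01, 0, 0], "grip": 0.012}, {"delta_rot": [0, 0, 0], "linear": [-0.01, 0, 0], "grip": 0.012}, {"delta_rot": [0, 0, 0], "linear": [-0.01, 0, 0], "grip": 0.012}])

```text
t: 4.15
tool_pos: [0.4592, -0.2795, 0.1356]
tool_rot: [0.528, -3.097, 0.002]
contact_force: [0.2, -0.4, -0.0]
opening: 0.0122
grip_force: 0.0
```

```bash
python3 go.py
```

```text
t 4.15 stand [-0.0336  0.0617  0.1356] F [ 0.2  -0.44 -0.02] tau [ 0.004 -0.007  0.008] open 0.012198378649125279 0.0 q [-6.850e-01 -7.800e-02  1.906e+00 -1.000e-03  1.312e+00 -2.593e+00]
toolx yaw -2.8035905119742544 z [-1.0e-04 -1.3e-03 -1.0e+00]
fix deg [-0.07 -0.03 -0.11]
```

Emit:
jog_arm(steps=[{"delta_rot": [0, 0, 0], "linear": [-0.01, 0, 0], "grip": 0.012}, {"delta_rot": [0, 0, 0], "linear": [-0.01, 0, 0], "grip": 0.012}])

```text
t: 4.35
tool_pos: [0.4762, -0.2733, 0.1357]
tool_rot: [0.529, -3.09, 0.002]
contact_force: [-15.0, -2.7, 9.1]
opening: 0.0117
grip_force: 7.6
```

Emit:
jog_arm(steps=[{"delta_rot": [0, 0, 0], "linear": [-0.01, 0, 0], "grip": 0.012}, {"delta_rot": [0, 0, 0], "linear": [-0.01, 0, 0], "grip": 0.012}])

```text
t: 4.55
tool_pos: [0.4974, -0.2657, 0.1348]
tool_rot: [-0.528, 3.096, -0.001]
contact_force: [-0.3, -0.4, 0.0]
opening: 0.0121
grip_force: 0.0
```

```bash
python3 go.py;  python3 - <<'E'
from h import *
p,d=ctrl.get_image("side");cv2.imwrite("pics/s2.png",cv2.resize(p[170:315,180:310,::-1],None,fx=4,fy=4));np.save("s2.npy",d)
E
```

```text
t 4.55 stand [0.007  0.0619 0.1348] F [-0.29 -0.38  0.02] tau [ 0.019  0.07  -0.029] open 0.012076581328050612 0.0 q [-6.230e-01 -1.400e-02  1.846e+00  1.000e-03  1.308e+00 -2.532e+00]
toolx yaw -2.8038502652710378 z [ 1.3e-03 -3.0e-04 -1.0e+00]
fix deg [-0.04  0.07 -0.13]
```

View pics/s2.png

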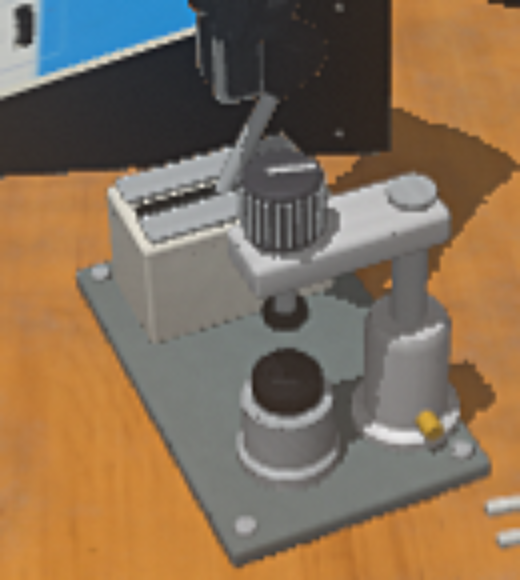

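The lever leans to the rear, and the force peaked at 15 N then dropped to 0, so it is in float. I'll back off, rise and go above the cap.

Emit:
jog_arm(steps=[{"delta_rot": [0, 0, 0], "linear": [0.025, 0, 0], "grip": 0.012}, {"delta_rot": [0, 0, 0], "linear": [0, 0, -0.04], "grip": 0.012}, {"delta_rot": [0, 0, 0], "linear": [0, 0, -0.04], "grip": 0.012}, {"delta_rot": [0, 0, 0], "linear": [0, -0.04, -0.03], "grip": 0.06}, {"delta_rot": [0, 0, 0], "linear": [0, -0.04, 0], "grip": 0.06}, {"delta_rot": [0, 0, 0], "linear": [0, -0.042, 0], "grip": 0.06}, {"delta_rot": [0, 0, 0], "linear": [0, 0, 0], "grip": 0.06}, {"delta_rot": [0, 0, 0], "linear": [0, 0, 0], "grip": 0.06}, {"delta_rot": [0, 0, 0], "linear": [0, 0, 0], "grip": 0.06}])

```text
t: 5.5
tool_pos: [0.5129, -0.3883, 0.2439]
tool_rot: [0.529, -3.097, -0.001]
contact_force: [0.0, 0.9, 0.4]
opening: 0.0598
grip_force: 0.0
```

```bash
python3 go.py;  python3 - <<'E'
from go import *
p,d=ctrl.get_image("wrist");cv2.imwrite("pics/w2.png",p[:,:,::-1]);np.save("w2.npy",d)
c=ctrl.camera_info("wrist");K=np.array(c["camera_matrix"]);vv,uu=np.mgrid[0:420,0:560]
q=cv2.undistortPoints(np.stack([uu.ravel(),vv.ravel()],1).astype(float)[:,None],K,np.array(c["distortion"]))[:,0]
T=np.array(c["T_tool_cam"]);o=ctrl.get_obs();z=d.ravel()
X=(np.c_[q,np.ones(len(q))]*z[:,None])@T[:3,:3].T+T[:3,3];W=R.from_rotvec(o["tool_rot"]).apply(X)+o["tool_pos"]
V=W-S;sx,sy=V@e,V@n;zz=W[:,2]
m=(z>0)&(zz>.172)&(zz<.186)&(abs(sx+.018)<.04)&(abs(sy+.06)<.04)
print("cap",m.sum(),cv2.minEnclosingCircle((np.c_[sx,sy][m]*1000).astype(np.float32)),np.percentile(zz[m],[5,50,95]))
m=(z>0)&(zz>.10)&(zz<.175)&(abs(sx-.03)<.06)&(abs(sy-.06)<.03)
if m.sum():print("knob",m.sum(),sx[m].mean(),sy[m].mean(),zz[m].max())
E
```

```text
t 5.5 stand [-0.0192 -0.0588  0.2439] F [0.04 0.9  0.39] tau [ 0.04   0.008 -0.012] open 0.059753304842900916 0.0 q [-0.764  0.089  1.554  0.     1.5   -2.673]
toolx yaw -2.8030946667127146 z [-3.e-04  9.e-04 -1.e+00]
fix deg [ 0.05  0.   -0.09]
cap 1530 ((-18.80835723876953, -54.038124084472656), 18.036909103393555) [0.17331151 0.17678392 0.17806715]
knob 1342 0.030975683718105735 0.06197643984208187 0.1622930897337932
```

View pics/w2.png

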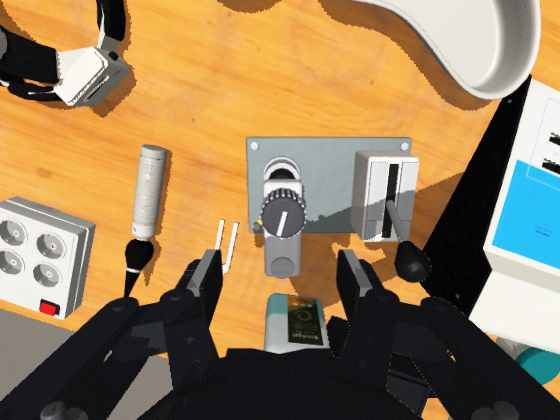

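The lever is in float with its knob at (413,263). The cap is at (283,212), a few mm right of the fingers' midline. The bottle is close behind at (297,325), so I'll check its clearance to the gripper body.

Run:
```python
from fit import *
from go import S,e,n
for nm in("scene","side"):
    P=cloud(nm,np.load(nm+"0.npy"),300,375,150,265);V=P-S;Q=np.c_[V@e,V@n,P[:,2]]
    m=(Q[:,2]>.02)&(Q[:,0]<.3)&(Q[:,0]>.06)
    for lo,hi in((.02,.14),(.14,.17),(.17,.19),(.19,.225)):
        k=m&(Q[:,2]>lo)&(Q[:,2]<hi)&(abs(Q[:,1]+.06)<.1)
        if k.sum(): print(nm,lo,k.sum(),np.percentile(Q[k],[2,50,98],axis=0).round(3).tolist())
```

```text
scene 0.02 1686 [[0.169, -0.081, 0.024], [0.18, -0.043, 0.085], [0.297, 0.035, 0.134]]
scene 0.14 202 [[0.179, -0.059, 0.14], [0.185, -0.045, 0.158], [0.205, -0.018, 0.169]]
scene 0.17 99 [[0.183, -0.054, 0.17], [0.189, -0.038, 0.179], [0.195, -0.021, 0.189]]
scene 0.19 98 [[0.19, -0.064, 0.191], [0.195, -0.054, 0.202], [0.207, -0.036, 0.212]]
side 0.02 2535 [[0.168, -0.083, 0.023], [0.184, -0.055, 0.088], [0.287, 0.034, 0.134]]
side 0.14 365 [[0.179, -0.059, 0.141], [0.188, -0.049, 0.16], [0.21, -0.021, 0.169]]
side 0.17 136 [[0.182, -0.053, 0.171], [0.188, -0.039, 0.18], [0.202, -0.022, 0.189]]
side 0.19 171 [[0.189, -0.066, 0.19], [0.195, -0.055, 0.203], [0.207, -0.037, 0.215]]
```

The bottle is 190 mm or more behind the cap axis, so it is clear. I'll descend around the cap and close.

Emit:
jog_arm(steps=[{"delta_rot": [0, 0, 0], "linear": [0, 0.003, 0.032], "grip": 0.06}, {"delta_rot": [0, 0, 0], "linear": [0, 0, 0.032], "grip": 0.06}, {"delta_rot": [0, 0, 0], "linear": [0, 0, 0.029], "grip": 0.06}, {"delta_rot": [0, 0, 0], "linear": [0, 0, 0], "grip": 0.06}, {"delta_rot": [0, 0, 0], "linear": [0, 0, 0], "grip": 0.06}])

```text
t: 6.05
tool_pos: [0.5118, -0.3857, 0.1518]
tool_rot: [0.529, -3.097, -0.0]
contact_force: [0.6, 0.1, 0.4]
opening: 0.0596
grip_force: 0.0
```

Emit:
jog_arm(steps=[{"delta_rot": [0, 0, 0], "linear": [0, 0, 0], "grip": 0.04}, {"delta_rot": [0, 0, 0], "linear": [0, 0, 0], "grip": 0.036}, {"delta_rot": [0, 0, 0], "linear": [0, 0, 0], "grip": 0.03}, {"delta_rot": [0, 0, 0], "linear": [0, 0, 0], "grip": 0.02}, {"delta_rot": [0, 0, 0], "linear": [0, 0, 0], "grip": 0.02}, {"delta_rot": [0, 0, 0], "linear": [0, 0, 0], "grip": 0.02}], newtons=60)

```text
t: 6.65
tool_pos: [0.5125, -0.3861, 0.153]
tool_rot: [-0.528, 3.095, 0.0]
contact_force: [-0.5, 4.8, 4.0]
opening: 0.0318
grip_force: 59.0
```

```bash
python3 go.py
```

```text
t 6.65 stand [-0.0189 -0.0566  0.153 ] F [-0.54  4.83  4.02] tau [ 0.735  0.153 -0.037] open 0.0317616822308977 59.04692654963583 q [-7.620e-01  1.480e-01  1.644e+00  1.000e-03  1.349e+00 -2.671e+00]
toolx yaw -2.803734839498294 z [ 1.5e-03  6.0e-04 -1.0e+00]
fix deg [ 0.    0.09 -0.12]
```

Emit:
jog_arm(steps=[{"delta_rot": [0, 0, 0], "linear": [0, -0.001, 0.006], "grip": 0.02}, {"delta_rot": [0, 0, 0], "linear": [0, -0.001, 0.006], "grip": 0.02}, {"delta_rot": [0, 0, 0], "linear": [0, 0, 0.006], "grip": 0.02}, {"delta_rot": [0, 0, 0], "linear": [0, 0, 0.006], "grip": 0.02}, {"delta_rot": [0, 0, 0], "linear": [0, 0, 0.003], "grip": 0.02}, {"delta_rot": [0, 0, 0], "linear": [0, 0, 0], "grip": 0.02}], newtons=80)

```text
t: 7.25
tool_pos: [0.5129, -0.3865, 0.1296]
tool_rot: [-0.529, 3.097, 0.008]
contact_force: [-10.2, 15.5, 21.6]
opening: 0.0315
grip_force: 82.0
```

```bash
python3 go.py
```

```text
t 7.25 stand [-0.0186 -0.0571  0.1296] F [-10.16  15.5   21.62] tau [ 2.867  1.657 -0.009] open 0.031484479247755805 82.03175393573474 q [-0.763  0.174  1.656  0.003  1.315 -2.673]
toolx yaw -2.803322614111037 z [-8.0e-04  4.7e-03 -1.0e+00]
fix deg [ 0.27  0.05 -0.1 ]
```

Emit:
jog_arm(steps=[{"delta_rot": [0, 0, 0], "linear": [0, 0.002, 0.002], "grip": 0.02}, {"delta_rot": [0, 0, 0], "linear": [0, 0, 0.001], "grip": 0.02}, {"delta_rot": [0, 0, 0], "linear": [0, 0, 0], "grip": 0.02}, {"delta_rot": [0, 0, 0], "linear": [0, 0, 0], "grip": 0.02}])

```text
t: 7.65
tool_pos: [0.513, -0.3863, 0.1296]
tool_rot: [-0.528, 3.095, 0.0]
contact_force: [-9.9, 14.0, 28.3]
opening: 0.0318
grip_force: 82.8
```

```bash
python3 go.py
python3 - <<'E'
from fit import *
from go import S,e,n
p,d=ctrl.get_image("side");cv2.imwrite("pics/s3.png",cv2.resize(p[150:315,170:330,::-1],None,fx=3.5,fy=3.5))
P=cloud("side",d,230,300,180,260);V=P-S;x,y,z=V@e,V@n,P[:,2]
m=(abs(y+.06)<.012)&(x>.008)&(x<.032)&(z>.1);print("arm top z",np.percentile(z[m],[10,50,90]),m.sum())
E
```

```text
t 7.65 stand [-0.0185 -0.0569  0.1296] F [-9.94 14.04 28.26] tau [2.655 2.    0.007] open 0.03183823462568152 82.83742889994755 q [-7.620e-01  1.710e-01  1.659e+00  2.000e-03  1.310e+00 -2.671e+00]
toolx yaw -2.8033794218732955 z [ 1.6e-03  5.0e-04 -1.0e+00]
fix deg [-0.01  0.1  -0.1 ]
arm top z [0.11612032 0.11745534 0.11865237] 127
```

The arm top is at 0.1175, so the head is at its stop. Now I'll turn clockwise, a positive turn about the downward tool z.

Emit:
jog_arm(steps=[{"delta_rot": [0, 0, 0], "linear": [0, 0.001, -0.001], "grip": 0.02}, {"delta_rot": [0, 0, 6], "linear": [0, 0, 0], "grip": 0.02}, {"delta_rot": [0, 0, 6], "linear": [0, 0, 0], "grip": 0.02}, {"delta_rot": [0, 0, 6], "linear": [0, 0, 0], "grip": 0.02}, {"delta_rot": [0, 0, 6], "linear": [0, 0, 0], "grip": 0.02}, {"delta_rot": [0, 0, 6], "linear": [0, 0, 0], "grip": 0.02}, {"delta_rot": [0, 0, 6], "linear": [0, 0, 0], "grip": 0.02}])

```text
t: 8.4
tool_pos: [0.5129, -0.3861, 0.1296]
tool_rot: [0.459, 3.105, -0.002]
contact_force: [-7.7, 10.8, 23.6]
opening: 0.0311
grip_force: 82.3
```

```bash
python3 go.py
```

```text
t 8.4 stand [-0.0185 -0.0567  0.1296] F [-7.67 10.76 23.61] tau [1.87  1.496 0.246] open 0.03113227208920969 82.29750714730471 q [-7.610e-01  1.700e-01  1.661e+00  1.000e-03  1.308e+00 -2.038e+00]
toolx yaw 2.847798462195214 z [ 0.0024 -0.0015 -1.    ]
fix deg [ -0.09   0.14 -36.31]
```

Emit:
jog_arm(steps=[{"delta_rot": [0, 0, 6], "linear": [0, 0, 0], "grip": 0.02}, {"delta_rot": [0, 0, 6], "linear": [0, 0, 0], "grip": 0.02}, {"delta_rot": [0, 0, 6], "linear": [0, 0, 0], "grip": 0.02}])

```text
t: 8.7
tool_pos: [0.5128, -0.386, 0.1296]
tool_rot: [0.94, 2.995, -0.001]
contact_force: [-8.1, 11.6, 23.9]
opening: 0.0314
grip_force: 82.2
```

Emit:
jog_arm(steps=[{"delta_rot": [0, 0, 6], "linear": [0, 0, 0], "grip": 0.02}, {"delta_rot": [0, 0, 6], "linear": [0, 0, 0], "grip": 0.02}, {"delta_rot": [0, 0, 6], "linear": [0, 0, 0], "grip": 0.02}, {"delta_rot": [0, 0, 6], "linear": [0, 0, 0], "grip": 0.02}, {"delta_rot": [0, 0, 6], "linear": [0, 0, 0], "grip": 0.02}])

```text
t: 9.2
tool_pos: [0.5127, -0.386, 0.1296]
tool_rot: [1.683, 2.65, -0.0]
contact_force: [-8.2, 11.9, 24.8]
opening: 0.0314
grip_force: 82.3
```

Emit:
jog_arm(steps=[{"delta_rot": [0, 0, 6], "linear": [0, 0, 0], "grip": 0.02}, {"delta_rot": [0, 0, 6], "linear": [0, 0, 0], "grip": 0.02}, {"delta_rot": [0, 0, 6], "linear": [0, 0, 0], "grip": 0.02}, {"delta_rot": [0, 0, 0], "linear": [0, 0, 0], "grip": 0.02}, {"delta_rot": [0, 0, 0], "linear": [0, 0, 0], "grip": 0.02}, {"delta_rot": [0, 0, 0], "linear": [0, 0, 0], "grip": 0.02}])

```text
t: 9.8
tool_pos: [0.5126, -0.3858, 0.1296]
tool_rot: [2.073, 2.359, 0.001]
contact_force: [-8.7, 11.8, 24.8]
opening: 0.0314
grip_force: 82.2
```

```bash
python3 go.py
python3 - <<'E'
from h import *
a=cv2.imread("pics/s3.png");p,d=ctrl.get_image("side");b=cv2.resize(p[150:315,170:330,::-1],None,fx=3.5,fy=3.5)
p,d=ctrl.get_image("wrist");cv2.imwrite("pics/w3.png",p[:,:,::-1])
E
```

```text
t 9.8 stand [-0.0187 -0.0563  0.1296] F [-8.69 11.8  24.76] tau [1.983 1.874 0.031] open 0.031392907184544884 82.22688242909499 q [-0.761  0.17   1.661  0.     1.309 -0.89 ]
toolx yaw 1.6997514987830193 z [ 1.5e-03 -9.0e-04 -1.0e+00]
fix deg [   0.      0.12 -102.09]
```

View pics/w3.png

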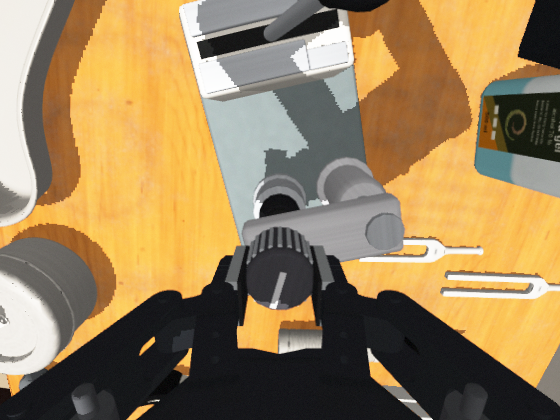

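The white mark kept its angle relative to the fingers, so the cap turned with them through the full 102°. That is at least 0.98 rad of clutch slip. Now I'll release and retreat.

Emit:
jog_arm(steps=[{"delta_rot": [0, 0, 0], "linear": [0, 0, -0.002], "grip": 0.02}, {"delta_rot": [0, 0, 0], "linear": [0, 0, 0], "grip": 0.05}, {"delta_rot": [0, 0, 0], "linear": [0, 0, 0], "grip": 0.05}, {"delta_rot": [0, 0, 0], "linear": [0, 0, 0], "grip": 0.05}, {"delta_rot": [0, 0, 0], "linear": [0, 0, 0], "grip": 0.05}])

```text
t: 10.4
tool_pos: [0.5113, -0.3857, 0.1238]
tool_rot: [-2.074, -2.359, 0.0]
contact_force: [0.5, 0.3, -0.2]
opening: 0.0501
grip_force: 0.0
```

```bash
python3 go.py
```

```text
t 10.4 stand [-0.0199 -0.0559  0.1238] F [ 0.47  0.3  -0.21] tau [-0.041  0.011 -0.018] open 0.050137269794682034 0.0 q [-0.762  0.174  1.666 -0.     1.302 -0.89 ]
toolx yaw 1.698827334058217 z [-5.e-04  1.e-04 -1.e+00]
fix deg [-1.0000e-02 -3.0000e-02 -1.0214e+02]
```

Free of contact. I'll rise straight up.

Emit:
jog_arm(steps=[{"delta_rot": [0, 0, 0], "linear": [0, 0, -0.02], "grip": 0.05}, {"delta_rot": [0, 0, 0], "linear": [0, 0, -0.03], "grip": 0.05}, {"delta_rot": [0, 0, 0], "linear": [0, 0, -0.04], "grip": 0.05}, {"delta_rot": [0, 0, 0], "linear": [0, 0, -0.04], "grip": 0.05}, {"delta_rot": [0, 0, 0], "linear": [0, 0, -0.04], "grip": 0.05}, {"delta_rot": [0, 0, 0], "linear": [0, 0, 0], "grip": 0.05}, {"delta_rot": [0, 0, 0], "linear": [0, 0, 0], "grip": 0.05}])

```text
t: 11.1
tool_pos: [0.5119, -0.3862, 0.2956]
tool_rot: [2.073, 2.357, -0.0]
contact_force: [0.1, 0.6, -0.8]
opening: 0.05
grip_force: 0.0
```

```bash
python3 go.py
python3 - <<'E'
from fit import *
from go import S,e,n
p,d=ctrl.get_image("side");cv2.imwrite("pics/s4.png",cv2.resize(p[150:315,170:380,::-1],None,fx=3.5,fy=3.5))
P=cloud("side",d,230,300,180,260);V=P-S;x,y,z=V@e,V@n,P[:,2]
m=(abs(y+.06)<.012)&(x>.008)&(x<.032)&(z>.1);print("arm top z",np.percentile(z[m],[10,50,90]),m.sum())
E
```

```text
t 11.1 stand [-0.0195 -0.0565  0.2956] F [ 0.06  0.58 -0.82] tau [-0.014  0.005 -0.065] open 0.0499882445587871 0.0 q [-0.762  0.059  1.5   -0.     1.58  -0.89 ]
toolx yaw 1.698878911992331 z [ 0.0019 -0.0019 -1.    ]
fix deg [-4.0000e-02  1.7000e-01 -1.0214e+02]
arm top z [0.11629739 0.11759806 0.1186622 ] 124
```

View pics/s4.png

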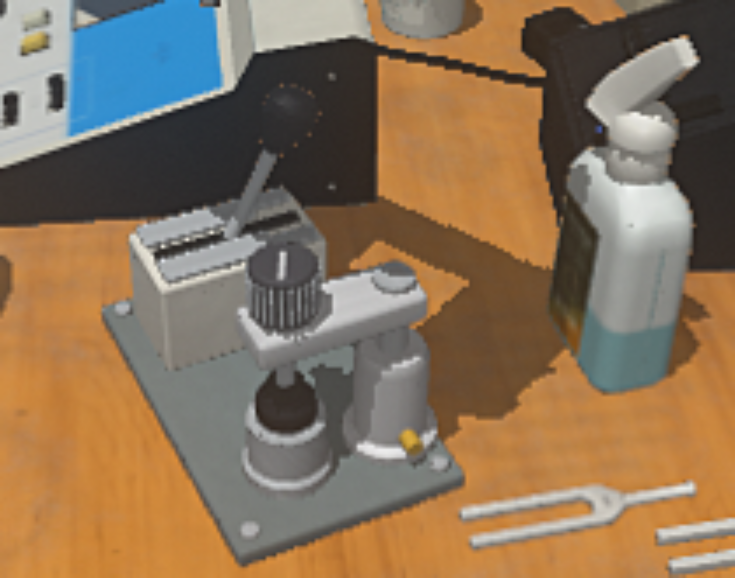

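The lever leans back in float (knob at (290,115)), the head is down with its pad on the earphone, and the cap mark has turned about 100°. The bottle and fork are untouched, so I'm handing the job in.

```bash
python3 -c "
from station import ctrl
print(ctrl.finish_job())"
```

```text
the job is handed in; nothing more can be done
None
```

The job is handed in, with no verdict shown: the lever is in float, the head is fully down, the cap turned about 100° clockwise (tight and past at least one click, judged from that turn), the bottle and fork were not touched, and the arm is clear of everything.

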